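Program a batch of electronic padlocks in the locksmith's dock

TASK

Program the batch of electronic padlocks that lie on the rubber mat. With the programming dock still empty, first press its flat touch pad with a fingertip until you feel about 5 N, to open a new batch; then drop every padlock, one per pocket, fully home into the dock's shaped pockets, let go, and with all of them seated press the round spring button fully down and release it. Finally move all the padlocks to the order tray, each lying flat on its floor, and do not disturb the oil bottle, the screwdriver or the carton of key blanks.

Things in the scene. Friction and masses are not known exactly. Their poses are not given: they have to be found in the camera images.
- lock1: electronic padlock, lying flat: steel body block 40 (its x) x 44 (y) x 28 (thickness, z) mm, 200 g, with a U-shaped shackle of 8 mm bar, 34 mm wide, that sticks out 28 mm from the body's +x face at mid thickness (68 mm long overall). Origin at the centre of the body block, 14 mm from either flat face. Starts on the mat; may be absent.
- lock2: electronic padlock, lying flat: steel body block 40 (its x) x 44 (y) x 28 (thickness, z) mm, 200 g, with a U-shaped shackle of 8 mm bar, 34 mm wide, that sticks out 28 mm from the body's +x face at mid thickness (68 mm long overall). Origin at the centre of the body block, 14 mm from either flat face. Starts on the mat; may be absent.
- lock3: electronic padlock, lying flat: steel body block 40 (its x) x 44 (y) x 28 (thickness, z) mm, 200 g, with a U-shaped shackle of 8 mm bar, 34 mm wide, that sticks out 28 mm from the body's +x face at mid thickness (68 mm long overall). Origin at the centre of the body block, 14 mm from either flat face. Starts on the mat; may be absent.
- lock4: electronic padlock, lying flat: steel body block 40 (its x) x 44 (y) x 28 (thickness, z) mm, 200 g, with a U-shaped shackle of 8 mm bar, 34 mm wide, that sticks out 28 mm from the body's +x face at mid thickness (68 mm long overall). Origin at the centre of the body block, 14 mm from either flat face. Starts on the mat; may be absent.
- dock: programming dock fixed to the bench, 235 (x) x 150 (y) mm, origin at the centre of its underside; position and yaw vary. Its -x part (173 mm) is the nest: top 24 mm high, four padlock-shaped pockets 2 x 2, 12 mm deep; a seated padlock stands 16 mm proud, its origin 26 mm above the underside. Its +x part (62 mm) is the control panel, 36 mm high: touch pad at the +y end, spring button at the -y end
- pocket1 (a point): centre of a pocket's body recess, on the pocket floor (12 mm high; a seated padlock's origin is 14 mm above it); axes as the dock's. Recess 45 (x) x 49 (y) mm, with a shackle slot 39 mm wide running 28 mm on to the dock's +x: some 2.5 mm play all round; a padlock fits only with its shackle towards dock +x. Pockets lie 76 mm apart in y, 82 in x
- pocket2 (a point): centre of a pocket's body recess, on the pocket floor (12 mm high; a seated padlock's origin is 14 mm above it); axes as the dock's. Recess 45 (x) x 49 (y) mm, with a shackle slot 39 mm wide running 28 mm on to the dock's +x: some 2.5 mm play all round; a padlock fits only with its shackle towards dock +x. Pockets lie 76 mm apart in y, 82 in x
- pocket3 (a point): centre of a pocket's body recess, on the pocket floor (12 mm high; a seated padlock's origin is 14 mm above it); axes as the dock's. Recess 45 (x) x 49 (y) mm, with a shackle slot 39 mm wide running 28 mm on to the dock's +x: some 2.5 mm play all round; a padlock fits only with its shackle towards dock +x. Pockets lie 76 mm apart in y, 82 in x
- pocket4 (a point): centre of a pocket's body recess, on the pocket floor (12 mm high; a seated padlock's origin is 14 mm above it); axes as the dock's. Recess 45 (x) x 49 (y) mm, with a shackle slot 39 mm wide running 28 mm on to the dock's +x: some 2.5 mm play all round; a padlock fits only with its shackle towards dock +x. Pockets lie 76 mm apart in y, 82 in x
- nest_mid (a point): middle of the nest, at the height of its top
- touch: flat touch pad, dark rubber, 44 x 44 mm, standing 3 mm out of the control panel; origin at the centre of its top face. It yields under 1 mm (about 7 N/mm); it registers when the fingertips press it with more than 3 N for 0.2 s. The smaller black 30 x 22 mm window between it and the button is only a display
- start (a joint): travel of the round metal spring button, 32 mm across: 0 is up, 0.006 m fully down; about 5 N holds it fully down; it springs back when released
- start_top (a point): centre of the button's top face
- mat: rubber mat 250 x 250 x 3 mm lying on the bench, origin at the centre of its underside; its place swaps with the tray's in some starts
- tray: grey open order tray fixed to the bench, 215 x 215 x 28 mm outside, walls and floor 5 mm, origin at the centre of its underside, axes along its sides; a padlock flat on its floor has its origin 19 mm above the tray's underside
- oil: bystander: white plastic oil bottle, 56 mm across, 150 mm tall, origin at its base
- driver: bystander: screwdriver 190 mm long lying on the bench
- blanks: bystander: open carton of brass key blanks 80 x 110 x 60 mm, origin at its base

How it is judged:
On the way, in this order (a step that is already met when the one before it is completed fails the run):
1. the touch pad is pressed by the fingers with more than 3 N for 0.2 s while no padlock is in or over the dock (contact force between touch and the fingers above 3 N and horizontal distance between each of lock1, lock2, lock3, lock4 and nest_mid above 0.11 m), for 0.2 s.
2. every padlock sits in a pocket, fully home, and has been let go ((horizontal distance between lock1 and pocket1 below 0.007 m or horizontal distance between lock1 and pocket2 below 0.007 m or horizontal distance between lock1 and pocket3 below 0.007 m or horizontal distance between lock1 and pocket4 below 0.007 m) and z of each of lock1, lock2, lock3, lock4 in the frame of dock below 0.0295 m and (horizontal distance between lock2 and pocket1 below 0.007 m or horizontal distance between lock2 and pocket2 below 0.007 m or horizontal distance between lock2 and pocket3 below 0.007 m or horizontal distance between lock2 and pocket4 below 0.007 m) and (horizontal distance between lock3 and pocket1 below 0.007 m or horizontal distance between lock3 and pocket2 below 0.007 m or horizontal distance between lock3 and pocket3 below 0.007 m or horizontal distance between lock3 and pocket4 below 0.007 m) and (horizontal distance between lock4 and pocket1 below 0.007 m or horizontal distance between lock4 and pocket2 below 0.007 m or horizontal distance between lock4 and pocket3 below 0.007 m or horizontal distance between lock4 and pocket4 below 0.007 m) and contact force between each of lock1, lock2, lock3, lock4 and the fingers below 0.3 N), for 0.2 s.
3. the spring button is fully down with every padlock seated (value of joint start above 0.0052 m and (horizontal distance between lock1 and pocket1 below 0.007 m or horizontal distance between lock1 and pocket2 below 0.007 m or horizontal distance between lock1 and pocket3 below 0.007 m or horizontal distance between lock1 and pocket4 below 0.007 m) and z of each of lock1, lock2, lock3, lock4 in the frame of dock below 0.0295 m and (horizontal distance between lock2 and pocket1 below 0.007 m or horizontal distance between lock2 and pocket2 below 0.007 m or horizontal distance between lock2 and pocket3 below 0.007 m or horizontal distance between lock2 and pocket4 below 0.007 m) and (horizontal distance between lock3 and pocket1 below 0.007 m or horizontal distance between lock3 and pocket2 below 0.007 m or horizontal distance between lock3 and pocket3 below 0.007 m or horizontal distance between lock3 and pocket4 below 0.007 m) and (horizontal distance between lock4 and pocket1 below 0.007 m or horizontal distance between lock4 and pocket2 below 0.007 m or horizontal distance between lock4 and pocket3 below 0.007 m or horizontal distance between lock4 and pocket4 below 0.007 m)), for 0.1 s.
4. the button is released with every padlock still seated (value of joint start below 0.0012 m and (horizontal distance between lock1 and pocket1 below 0.007 m or horizontal distance between lock1 and pocket2 below 0.007 m or horizontal distance between lock1 and pocket3 below 0.007 m or horizontal distance between lock1 and pocket4 below 0.007 m) and z of each of lock1, lock2, lock3, lock4 in the frame of dock below 0.0295 m and (horizontal distance between lock2 and pocket1 below 0.007 m or horizontal distance between lock2 and pocket2 below 0.007 m or horizontal distance between lock2 and pocket3 below 0.007 m or horizontal distance between lock2 and pocket4 below 0.007 m) and (horizontal distance between lock3 and pocket1 below 0.007 m or horizontal distance between lock3 and pocket2 below 0.007 m or horizontal distance between lock3 and pocket3 below 0.007 m or horizontal distance between lock3 and pocket4 below 0.007 m) and (horizontal distance between lock4 and pocket1 below 0.007 m or horizontal distance between lock4 and pocket2 below 0.007 m or horizontal distance between lock4 and pocket3 below 0.007 m or horizontal distance between lock4 and pocket4 below 0.007 m)), for 0.1 s.
At the end, for the whole second after the job is handed in: every padlock lies flat on the floor of the order tray (body centre inside the walls and less than 22.5 mm above the tray's underside), at rest, and the button is up (x of lock1 in the frame of tray between -0.1 and 0.1 m and y of lock1 in the frame of tray between -0.1 and 0.1 m and z of each of lock1, lock2, lock3, lock4 in the frame of tray below 0.0225 m and linear speed of each of lock1, lock2, lock3, lock4 below 0.02 m/s and x of lock2 in the frame of tray between -0.1 and 0.1 m and y of lock2 in the frame of tray between -0.1 and 0.1 m and x of lock3 in the frame of tray between -0.1 and 0.1 m and y of lock3 in the frame of tray between -0.1 and 0.1 m and x of lock4 in the frame of tray between -0.1 and 0.1 m and y of lock4 in the frame of tray between -0.1 and 0.1 m and value of joint start below 0.0012 m); the robot touches nothing.
It fails at once if the oil bottle is moved more than 25 mm (distance of oil from where it was at the start of the episode above 0.025 m).
It fails at once if the screwdriver is moved more than 25 mm (distance of driver from where it was at the start of the episode above 0.025 m).
It fails at once if the carton of key blanks is moved more than 25 mm (distance of blanks from where it was at the start of the episode above 0.025 m).
Of lock1, lock2, lock3, lock4 only 3 to 4 are there at a start; the rules pass over those that are not, and their reading is None.
At some moment in a run one of lock1, lock2, lock3, lock4 may be knocked a few centimetres aside while the robot is not near it.
Once in a run the grip may slacken for a moment while it holds something.
It also fails if it takes over 210 s, if anything falls off the work surface, if the arm or the gripper's body presses on something with over 40 N, if the wrist force passes 120 N, or if a joint passes its speed limit or range.

ROBOT

A 7-joint arm with a two-finger parallel gripper is mounted at the origin on the work surface. World frame = base frame: x ahead of the robot, y to its left, z up, the work surface at z = 0. Lengths are in m, angles in rad, forces in N, time in s.
With the tool pointing down it reaches from about 0.425 to 0.825 m from the base axis. Payload 3.6 kg.
Tool frame: the origin (TCP) lies midway between the tips of the shut fingers; the grasp point (between the pads) lies 19 mm behind it (pinch_z is the distance from the TCP to the grasp point, in m); z points along the fingers, y is the line along which they close (so a half turn about z gives the same grasp; the last joint's range is limited). The gripper opens to 85 mm and grips with 20 to 120 N. Pads are 22 mm wide; open, the fingers measure 114 mm over their backs; the gripper's body (76 mm by 85 mm) begins 54 mm behind the grasp point. The pads swing forward as they close: fully open they stand 13 mm farther back than shut.
Start: joints at [-1.236, 0.615, -0.013, 1.423, 0.008, 1.103, -0.04], TCP at [0.23, 0.608, 0.231] pointing down, gripper open.
Joint ranges: [-3.12, 3.12], [-0.3, 2.06], [-1.34, 1.32], [0.26, 2.42], [-1.36, 4.5], [0.01, 1.98], [-2.84, 2.84]. Speed limits (rad/s): [2.79, 2.79, 3.14, 3.14, 3.14, 3.14, 3.14].

INTERFACE

Orientations are given as a 3x3 rotation matrix whose columns are the frame's x, y, z axes.
In Python, from cell import * gives the robot as it stands. Calls block until the motion is done:
- goto(position, orientation): joint-space move of the TCP to a pose.
- movel(position, feed=0.15, orientation=None, max_force=None): straight line of the TCP; orientation=None keeps the orientation; feed is the mean speed in m/s. With max_force (N) it stops when the force on the tool has changed by that much, and returns True; else False.
- move_j(angles): joint-space move.
- gripper_open() and grab(grasp_force=None): open the fingers fully, or close them until they stop; grasp_force is the grip in N (None keeps the last).
- wait(seconds).
- inverse_kinematics(position, orientation): joint angles nearest the present ones, or None.
- sense(): the state.
- snapshot(name): name is "scene" or "top" or "wrist"; returns a dict with "color" (420x560x3 uint8, red, green, blue), "depth" (420x560 float32, m along the optical axis (not along the pixel's ray), 0 where there is no reading), "camera_matrix" (3x3 intrinsics, pixels), "k1" (the pictures are not rectified: a ray, as slopes to the right and down, at radius r is drawn at 1 + k1 r^2 times it, then the intrinsics apply), "rvec" (rotation vector, rad) and "tvec" (3), from world to camera coordinates, as OpenCV has them; the wrist camera has in their place "hand_eye" (4x4, takes a point from camera to tool coordinates, whose origin is the TCP and whose axes are the flange's). Camera axes: x right, y down, z forward; pixel columns grow to the right and rows downward; lengths in m; the calibration is good to about 2 mm. A picture is of the moment at which its call begins: read the wrist's pose just before it.
A pose or a line that the arm cannot do raises MotionError and nothing moves.
- close_job(): hands the job in; it is judged then, once.
Trained networks look in a picture, given as the dict that the camera call returned (one of the last four; its "shot" number tells which), for a name from the list of things; names that differ only in an ending like _2 or _b are one class to them, and where a whole thing is asked for, a point or a joint stands for the part that bears it (a point fixed in the world has none). Each returns a list of dicts, best first, with "p" (0 to 1); they miss things now and then, are a little off and sometimes report something else, mostly with a low value. They report only what shows in the picture. A call takes as long as a camera call.
- outline_of(target, picture): "mask" (420x560 bool, what is visible of it) and "at" ([column, row] in pixels, amid what is visible of it).
The state is a dict: "time_s": time; "joint_positions": joint angles; "joint_velocities": joint speeds; "effort": joint torques, N m; "tool_pos": TCP position; "orientation": TCP orientation; "force": force on the tool from outside, world axes, zero at the start; "moment": the same for the moment, N m; "grip_width": opening from 0.0 (shut) to 1.0 (fully open); "finger_force": force on a finger pad.
Only numpy, scipy, OpenCV 4.12 (cv2) and the standard library are available. Lean on these libraries where they do the work, as an engineer would, in place of code of your own. Each camera call takes 0.05 s, during which the arm holds its last target. There are 200 camera calls.

## Working session

There is one attempt and no reset: what is moved stays moved. The work goes in short steps, each a Python script; the robot and the scene stay as the last script left them, time stands still between calls to the robot, and variables do not carry over. Pictures are saved under pics/ and viewed, at most 14 in all, crops included, and the job is handed in when it is done.

```bash
mkdir -p pics; ls
cat > h.py <<'E'
from cell import *
import numpy as np, cv2
def save(s,n): cv2.imwrite('pics/'+n,s['color'][:,:,::-1])
def cloud(s,T=None):
    """world xyz per pixel, nan where no depth"""
    K=s['camera_matrix'];h,w=s['depth'].shape
    u,v=np.meshgrid(np.arange(w),np.arange(h))
    p=np.stack([u,v],-1).reshape(-1,1,2).astype(float)
    d=np.array([s['k1'],0,0,0,0.])
    n=cv2.undistortPoints(p,np.array(K,float),d).reshape(h,w,2)
    z=s['depth'].astype(float);z=np.where(z>0,z,np.nan)
    P=np.dstack([n*z[...,None],z])
    if 'hand_eye' in s:
        H=T@np.array(s['hand_eye']);return P@H[:3,:3].T+H[:3,3]
    R=cv2.Rodrigues(np.array(s['rvec'],float))[0]
    return (P-np.array(s['tvec']).ravel())@R
def wrist():
    st=sense();T=np.eye(4);T[:3,:3]=st['orientation'];T[:3,3]=st['tool_pos']
    s=snapshot('wrist');return s,cloud(s,T)
E
python3 - <<'E'
from h import *
for n in('top','scene'):
    s=snapshot(n);save(s,n+'0.png');C=cloud(s)
    for t in('lock1','dock','touch','start','mat','tray','oil','driver','blanks'):
        for o in outline_of(t,s):
            if o['p']<.3: continue
            m=o['mask'];q=C[m];q=q[~np.isnan(q[:,0])]
            print(n,t,round(o['p'],2),o['at'],m.sum(),np.nanmedian(q,0).round(3),np.percentile(q,[2,98],axis=0).round(3).tolist())
print(sense())
E
```

```text
cell.py
pics
top lock1 0.91 [419.4, 270.9] 445 [ 0.432 -0.356  0.029] [[0.407, -0.378, 0.003], [0.472, -0.335, 0.033]]
top lock1 0.7 [371.8, 261.3] 343 [ 0.444 -0.238  0.029] [[0.422, -0.261, 0.013], [0.479, -0.216, 0.033]]
top lock1 0.7 [420.7, 220.8] 414 [ 0.561 -0.363  0.029] [[0.536, -0.387, 0.002], [0.601, -0.345, 0.033]]
top lock1 0.69 [367.0, 213.0] 370 [ 0.556 -0.233  0.029] [[0.531, -0.258, 0.009], [0.594, -0.21, 0.033]]
top dock 0.97 [276.8, 214.7] 5782 [ 0.556 -0.017  0.022] [[0.444, -0.089, 0.008], [0.67, 0.054, 0.054]]
top touch 0.55 [265.3, 179.5] 304 [0.645 0.021 0.038] [[0.624, 0.0, 0.034], [0.665, 0.041, 0.041]]
top start 0.52 [295.9, 177.7] 107 [ 0.643 -0.06   0.057] [[0.63, -0.072, 0.054], [0.655, -0.047, 0.059]]
top start 0.38 [279.9, 212.8] 5978 [ 0.558 -0.017  0.022] [[0.442, -0.09, -0.001], [0.673, 0.056, 0.054]]
top mat 0.78 [387.7, 242.0] 7707 [ 0.5   -0.294  0.002] [[0.38, -0.417, -0.001], [0.622, -0.175, 0.006]]
top tray 0.95 [147.0, 237.8] 7756 [0.497 0.313 0.004] [[0.392, 0.2, 0.001], [0.605, 0.418, 0.028]]
top tray 0.58 [295.2, 176.9] 117 [ 0.642 -0.059 
[... 2085 characters left out ...]
 ]), 'joint_velocities': array([ 0.00186071, -0.00143745, -0.00106576, -0.00025086, -0.000324  ,
       -0.00024017,  0.00040098]), 'effort': array([-4.38772304e-04, -4.69107020e+01,  2.58684084e-01, -1.71349096e+01,
        9.96653776e-03,  1.60256521e-03,  5.60625850e-06]), 'tool_pos': array([0.23005197, 0.6078728 , 0.23129861]), 'orientation': array([[-9.35275241e-01,  3.53921207e-01, -5.75598119e-05],
       [ 3.53921210e-01,  9.35275238e-01, -8.05975650e-05],
       [ 2.53090793e-05, -9.57525453e-05, -9.99999995e-01]]), 'force': array([ 0.0671641 , -0.01964084, -0.61089818]), 'moment': array([ 0.01831276,  0.03803402, -0.00219657]), 'finger_force': 0.0, 'grip_width': 0.9973139682209954}
```

View pics/top0.png

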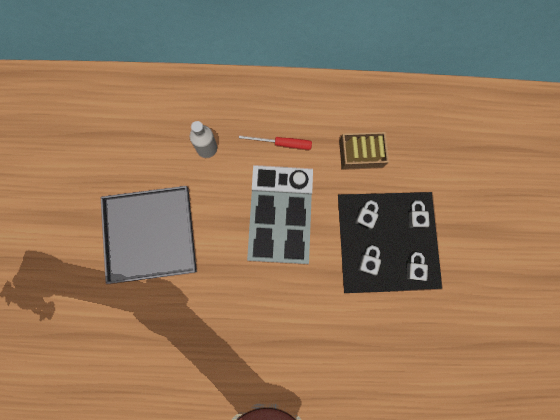

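View pics/scene0.png

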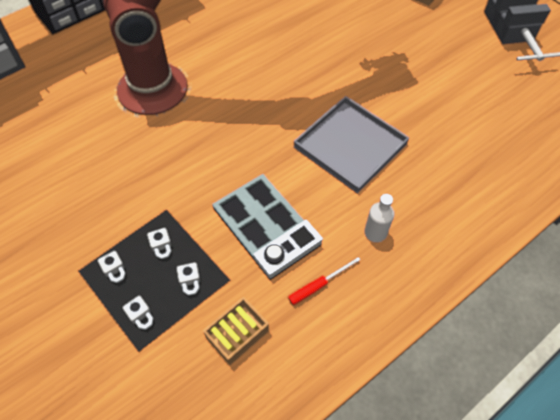

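The top view shows four padlocks on the mat, at pixels (371,262), (369,214), (420,216) and (418,268), with their shackles roughly toward +x. The dock is in the middle with the touch pad at (266,178) and the button at (299,179). The tray is at (148,235), and the bystanders lie beyond the dock. Next I'll measure the dock with the wrist camera.

```bash
cat >> h.py <<'E'
def Rz(yaw,flip=False):
    c,s=np.cos(yaw),np.sin(yaw)
    if flip:c,s=-c,-s
    return np.array([[c,s,0],[s,-c,0],[0,0,-1.]])  # tool x along yaw, z down
def best(p,yaw):
    """of the two equivalent grasps, the one with the last joint nearest mid range"""
    o=[]
    for f in(False,True):
        q=inverse_kinematics(p,Rz(yaw,f))
        if q is not None:o.append((abs(q[6]),f))
    return Rz(yaw,min(o)[1])
def rect(P,exp):
    """min-area rectangle of world points -> centre, yaw of the long side, sizes"""
    (c,sz,a)=cv2.minAreaRect((P[:,:2]*1000).astype(np.float32))
    a=np.deg2rad(a)
    if sz[0]<sz[1]:a+=np.pi/2;sz=sz[::-1]
    a=(a+np.pi/2)%np.pi-np.pi/2
    return np.array(c)/1000,a,sz
E
python3 - <<'E'
from h import *
for x,y in((.52,-.02),(.5,.31)):
    p=[x,y,.36]; goto(p,best(p,0)); wait(.3)
    s,C=wrist(); save(s,'w%d.png'%(x*100))
    print(sense()['tool_pos'],sense()['joint_positions'].round(2))
    for t in('dock','touch','start','tray'):
        for o in outline_of(t,s):
            if o['p']<.4: continue
            m=cv2.erode(o['mask'].astype(np.uint8),np.ones((3,3)))>0;q=C[m];q=q[~np.isnan(q[:,0])]
            if t=='dock': q=q[q[:,2]>.018]
            print(t,o['p'],o['at'],len(q),np.median(q,0).round(4),rect(q,0),np.percentile(q,[1,99],axis=0).round(3).tolist())
print(sense()['time_s'])
E
```

```text
[ 0.52002502 -0.01982416  0.35995711] [-0.62  0.41  0.94  1.59 -0.34  1.31 -1.2 ]
dock 0.92 [274.5, 133.5] 11216 [ 0.6108 -0.0177  0.0251] (array([ 0.55632739, -0.0183909 ]), np.float64(-0.03658717284578117), (236.19546508789062, 150.21029663085938)) [[0.442, -0.093, 0.021], [0.672, 0.055, 0.058]]
touch 0.75 [490.8, 227.3] 994 [ 0.4316 -0.3513  0.0298] (array([ 0.44002722, -0.35862003]), np.float64(-0.09736503629524229), (65.40420532226562, 43.01995849609375)) [[0.408, -0.377, 0.011], [0.471, -0.336, 0.033]]
touch 0.56 [242.1, 77.1] 1013 [0.6441 0.0203 0.0384] (array([0.6437876 , 0.01985848]), np.float64(-0.011473563766333683), (42.02497482299805, 40.62629699707031)) [[0.624, -0.0, 0.036], [0.665, 0.04, 0.04]]
start 0.75 [305.5, 77.9] 451 [ 0.6419 -0.0599  0.0573] (array([ 0.64194403, -0.06009449]), np.float64(0.014359463951787221), (28.436599731445312, 28.252946853637695)) [[0.628, -0.074, 0.055], [0.655, -0.046, 0.059]]
tray 0.87 [66.9, 183.6] 19051 [0.4968 0.3002 0.0045] (array([0.49758426, 0.30455078]), np.float64(-1.402104995512282), (214.81643676757812, 212.71554565429688)) [[0
[... 268 characters left out ...]
52.2959442138672)) [[0.442, -0.092, 0.019], [0.671, 0.058, 0.058]]
touch 0.67 [86.8, 262.6] 671 [0.6431 0.0207 0.0384] (array([0.64352661, 0.02051287]), np.float64(1.5583172865590034), (43.64424514770508, 40.64914321899414)) [[0.624, -0.0, 0.036], [0.663, 0.042, 0.041]]
start 0.82 [28.8, 267.9] 365 [ 0.6403 -0.0567  0.057 ] (array([ 0.64159894, -0.05830922]), np.float64(0.7323708310894173), (28.874095916748047, 28.391246795654297)) [[0.626, -0.073, 0.049], [0.655, -0.044, 0.059]]
tray 0.69 [275.0, 162.5] 20620 [0.49   0.3064 0.0046] (array([0.49776398, 0.30649338]), np.float64(-1.4043530030779312), (213.09182739257812, 212.48512268066406)) [[0.386, 0.193, 0.002], [0.611, 0.417, 0.028]]
6.525
```

Run:
```python
from h import *
t=np.array([.6436,.0202])
grab(40)
goto([*t,.10],best([*t,.1],0)); wait(.3)
f0=sense()['force'][2]
print(movel([*t,.032],feed=.012,max_force=4.5)); 
for i in range(3):
    wait(.2); st=sense(); print(st['tool_pos'],st['force'][2]-f0)
movel([*t,.12]); gripper_open()
p=[.50,-.02,.22]; goto(p,best(p,0)); wait(.4)
s,C=wrist(); save(s,'nest.png'); np.save('C.npy',C)
o=outline_of('dock',s)[0]; print(o['p'],o['at'])
d=np.array([.5563,-.0184]);y=-.03
c,sn=np.cos(y),np.sin(y);L=(C[...,:2]-d)@np.array([[c,-sn],[sn,c]])
low=(C[...,2]<.018)&(abs(L[...,0]+31e-3)<.083)&(abs(L[...,1])<.071)
n,lab,st,ce=cv2.connectedComponentsWithStats(low.astype(np.uint8))
for i in range(1,n):
    if st[i,4]<300: continue
    q=C[lab==i]; r=rect(q,0); print(st[i],np.median(q,0).round(4),r)
    l=L[lab==i]; print(np.percentile(l,[1,99],axis=0).round(4).tolist())
h=C[(C[...,2]>.02)&(C[...,2]<.07)&(abs(L[...,0])<.13)&(abs(L[...,1])<.09)]
print(rect(h,0))
print(sense()['time_s'])
```

```text
True
[0.64364084 0.02018388 0.03841164] 5.656756271434543
[0.64363331 0.02020608 0.03839716] 5.712044471298915
[0.64363606 0.02019407 0.03840179] 4.963612843153897
0.75 [275.4, 111.8]
[ 211   84   48   76 3216] [0.5673 0.0204 0.0113] (array([0.56780627, 0.02005353]), np.float64(-0.028473852584854242), (73.75165557861328, 48.624595642089844))
[[-0.0255, 0.0153], [0.0469, 0.0627]]
[ 284   86   50   75 3255] [ 0.5654 -0.057   0.0114] (array([ 0.56583307, -0.0569946 ]), np.float64(-0.023178289915286143), (73.78076171875, 49.80699920654297))
[[-0.0256, -0.0622], [0.0473, -0.0142]]
[ 213  167   45   66 2599] [0.4821 0.0228 0.0116] (array([0.48500751, 0.02224345]), np.float64(-0.02509270326488977), (72.94503784179688, 48.71463394165039))
[[-0.1086, 0.015], [-0.0378, 0.0625]]
[ 282  170   45   65 2568] [ 0.48   -0.0548  0.0116] (array([ 0.48242383, -0.05441822]), np.float64(-0.022869096912728537), (71.97857666015625, 48.83449935913086))
[[-0.1082, -0.0624], [-0.0376, -0.0148]]
(array([ 0.55592969, -0.01839255]), np.float64(-0.023991752470251093), (234.11517333984375, 151.12437438964844))
17.0333
```

View pics/nest.png

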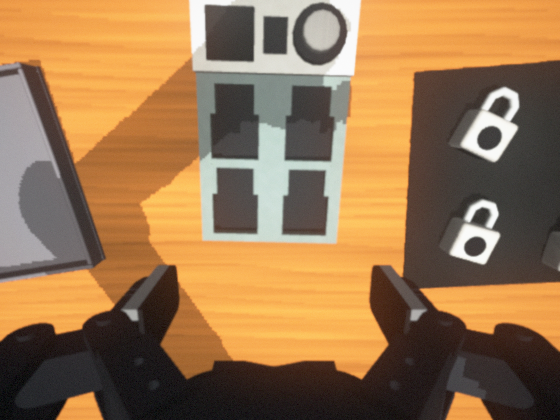

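The wrist view shows four empty pockets, at about pixels (235,120), (308,122), (237,202) and (306,203), and two of the locks at right. The touch press held about 5 N. Next I'll do the first pick and place.

```bash
cat >> h.py <<'E'
YD=-.025; MID=np.array([.5123,-.0170]); MID[0]=(.5538+.5518+.4710+.4684)/4
def rot(y):return np.array([[np.cos(y),-np.sin(y)],[np.sin(y),np.cos(y)]])
POCK=[MID+rot(YD)@np.array(v) for v in((.041,.038),(.041,-.038),(-.041,.038),(-.041,-.038))]
def locks(s,C,zlo,pmin=.4,zt=None):
    """locks seen: (centre of the body's top face, yaw, top height); zlo: support height"""
    out=[]
    for o in outline_of('lock1',s):
        if o['p']<pmin: continue
        q=C[o['mask']];q=q[~np.isnan(q[:,0])]
        if len(q)<100: continue
        top=np.percentile(q[:,2],80); b=q[abs(q[:,2]-top)<.004]
        a=q[q[:,2]>zlo+.010]
        c,_,sz=rect(b,0); _,y,szl=rect(a,0)
        d=a[a[:,2]<top-.006][:,:2]-c; d=d[np.linalg.norm(d,axis=1)>.027]
        if len(d)>5 and d.mean(0)@[np.cos(y),np.sin(y)]<0: y+=np.pi
        y=(y+np.pi)%(2*np.pi)-np.pi
        if any(np.linalg.norm(c-k['c'])<.02 for k in out): continue
        out.append(dict(c=c,yaw=y,top=top,p=o['p'],sz=np.round(sz,1),szl=np.round(szl,1)))
    return out
def look(p,z=.22,dx=-.03):
    p=[p[0]+dx,p[1],z]; goto(p,Rz(0,FLIP)); wait(.3); return wrist()
FLIP=False
E
python3 - <<'E'
from h import *
print(POCK, sense()['orientation'].round(2).tolist(), sense()['joint_positions'].round(2))
for c in((.435,-.36),(.448,-.24),(.566,-.365),(.56,-.236)):
  for f in(0,1):
    print(c,f,[None if q is None else q.round(2)[6] for q in(inverse_kinematics([c[0]-.03,c[1],.22],Rz(0,f)),inverse_kinematics([*c,.02],Rz(-.4,f)))])
FL=sense()['orientation'][0,0]<0
import h; h.FLIP=FL; print(FL)
s,C=look((.505,-.30),.25)
for l in locks(s,C,.003): print(l)
E
```

```text
[array([0.55318709, 0.01996323]), array([ 0.55128729, -0.05601302]), array([0.47121271, 0.02201302]), array([ 0.46931291, -0.05396323])] [[1.0, 0.0, -0.0], [0.0, -1.0, -0.0], [-0.0, 0.0, -1.0]] [-0.73  0.68  1.24  1.88 -0.73  1.12 -0.79]
(0.435, -0.36) 0 [np.float64(-0.2), np.float64(-0.36)]
(0.435, -0.36) 1 [np.float64(2.38), np.float64(2.08)]
(0.448, -0.24) 0 [np.float64(-0.36), np.float64(-0.44)]
(0.448, -0.24) 1 [np.float64(2.2), np.float64(1.94)]
(0.566, -0.365) 0 [np.float64(-0.41), np.float64(-0.66)]
(0.566, -0.365) 1 [np.float64(1.51), np.float64(1.93)]
(0.56, -0.236) 0 [np.float64(-0.51), np.float64(-0.71)]
(0.56, -0.236) 1 [np.float64(1.4), np.float64(1.8)]
False
{'c': array([ 0.55447363, -0.23485979]), 'yaw': np.float64(-0.3963317665836463), 'top': np.float64(0.03073729567758664), 'p': 0.95, 'sz': array([43. , 39.7]), 'szl': array([67.8, 43.8])}
{'c': array([ 0.55593604, -0.36866104]), 'yaw': np.float64(-0.008892294879774276), 'top': np.float64(0.030817983848663598), 'p': 0.7, 'sz': array([44.4, 38.8]), 'szl': array([66.8, 45. ])}
{'c': array([ 0.43915179, -0.24020737]), 'yaw': np.float64(-0.29252054886986745), 'top': np.float64(0.03087943538624619), 'p': 0.61, 'sz': array([43.5, 39.9]), 'szl': array([68.7, 43.5])}
{'c': array([ 0.42482178, -0.35866693]), 'yaw': np.float64(-0.07869414652491535), 'top': np.float64(0.031050019793151216), 'p': 0.58, 'sz': array([43.6, 39.6]), 'szl': array([68.1, 44. ])}
```

```bash
cat >> h.py <<'E'
def pick(l,z,force=80,up=.17):
    R=Rz(l['yaw'],FLIP); p=l['c']
    goto([*p,up],R); movel([*p,z+.05],.3)
    if movel([*p,z],.08,max_force=15): print('pick contact',sense()['tool_pos'])
    grab(force); w=sense()['grip_width']; movel([*p,up],.25); wait(.1)
    st=sense(); print('grip',round(w,3),round(st['grip_width'],3),round(st['finger_force'],1)); return st['grip_width']
def place(p,yaw,zfin,zok,up=.17,force=8):
    """lower into place, searching round if it stops above zok; lets go"""
    R=Rz(yaw,FLIP); goto([*p,up],R); movel([*p,zfin+.03],.25); wait(.1)
    offs=[(0,0)]+[(r*np.cos(a),r*np.sin(a)) for r in(.0015,.003) for a in np.arange(8)*np.pi/4]
    for o in offs:
        q=p+np.array(o); movel([*q,zfin+.018],.1)
        hit=movel([*q,zfin],.04,max_force=force); z=sense()['tool_pos'][2]
        if z<zok: break
    print('placed',o,round(z,4),hit,'grip',round(sense()['grip_width'],3))
    gripper_open(); movel([*sense()['tool_pos'][:2],up],.25)
    return z<zok
E
python3 - <<'E'
from h import *
s,C=look((.554,-.235),.2)
L=locks(s,C,.003); [print(l['c'].round(4),round(l['yaw'],3)) for l in L]
l=min(L,key=lambda l:np.linalg.norm(l['c']-[.554,-.235]))
if pick(l,.014)>.3: place(POCK[0],YD,.028,.032)
s,C=look((.50,-.02),.22); save(s,'p1.png')
for l in locks(s,C,.018): print(l, (l['c']-POCK[0]).round(4))
print(sense()['time_s'])
E
```

```text
[ 0.5562 -0.3683] -0.013
[ 0.4267 -0.3587] 0.475
[ 0.4396 -0.2403] -0.291
[ 0.5544 -0.2346] -0.399
grip 0.491 0.499 54.0
placed (0, 0) 0.0279 False grip 0.493
{'c': array([ 0.43976941, -0.23978082]), 'yaw': np.float64(1.2912674766707628), 'top': np.float64(0.030922806586463427), 'p': 0.6, 'sz': array([43.8, 40.4]), 'szl': array([43.7, 39.8])} [-0.1134 -0.2597]
{'c': array([0.5529538 , 0.01961727]), 'yaw': np.float64(-0.04899337562586048), 'top': np.float64(0.039771486679718734), 'p': 0.57, 'sz': array([43.6, 39.1]), 'szl': array([67.8, 43.8])} [-0.0002 -0.0003]
{'c': array([ 0.42245273, -0.33702954]), 'yaw': np.float64(0.0), 'top': np.float64(0.013976359470954915), 'p': 0.54, 'sz': array([29.6,  4.3]), 'szl': array([0., 0.])} [-0.1307 -0.357 ]
27.1167
```

View pics/p1.png

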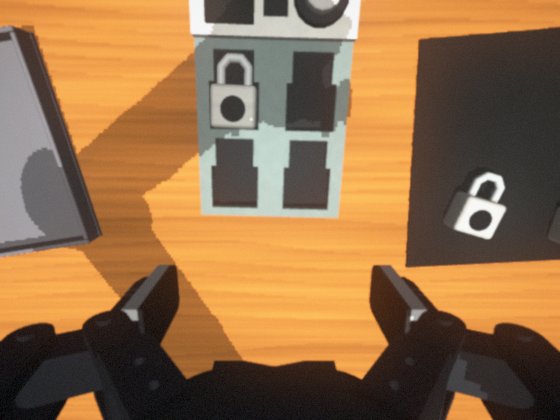

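The lock is seated in the front-left pocket, at pixel (233,90), with its top at 39.8 mm and less than 1 mm off centre. Now the other three.

```bash
cat > loop.py <<'E'
from h import *
for c,k in(((.556,-.368),1),((.4396,-.240),2),((.425,-.359),3)):
    s,C=look(c,.22)
    L=[l for l in locks(s,C,.003) if l['szl'][0]>62 and l['top']<.036]
    if not L: save(s,'none%d.png'%k); print('none'); break
    l=min(L,key=lambda l:np.linalg.norm(l['c']-c)); print(k,l['c'].round(4),round(l['yaw'],3),l['szl'])
    if np.linalg.norm(l['c']-c)>.09: break
    if pick(l,.014)<.3: print('lost'); break
    if not place(POCK[k],YD,.028,.032): break
s,C=look((.50,-.02),.22); save(s,'p2.png')
for l in locks(s,C,.018): print(l['c'].round(4),l['yaw'].round(3),l['top'].round(4),l['szl'],min(np.linalg.norm(l['c']-P) for P in POCK).round(4))
print(sense()['time_s'])
E
python3 loop.py
```

```text
1 [ 0.5565 -0.3686] 0.018 [68.9 44.1]
grip 0.489 0.497 83.7
placed (0, 0) 0.0279 False grip 0.491
2 [ 0.4395 -0.2401] -0.281 [69.3 44.1]
grip 0.494 0.488 81.3
placed (0, 0) 0.0278 False grip 0.494
3 [ 0.4251 -0.359 ] -0.083 [69.3 43.8]
grip 0.496 0.491 82.1
placed (0, 0) 0.0279 False grip 0.495
[0.5529 0.0192] -0.035 0.0397 [66.7 43.2] 0.0009
[ 0.551  -0.0569] -0.024 0.0398 [67.6 44.7] 0.0009
[ 0.4687 -0.0544] -0.027 0.0399 [68.9 43.9] 0.0007
[0.4708 0.0209] -0.046 0.0399 [69.1 42.8] 0.0012
53.4167
```

View pics/p2.png

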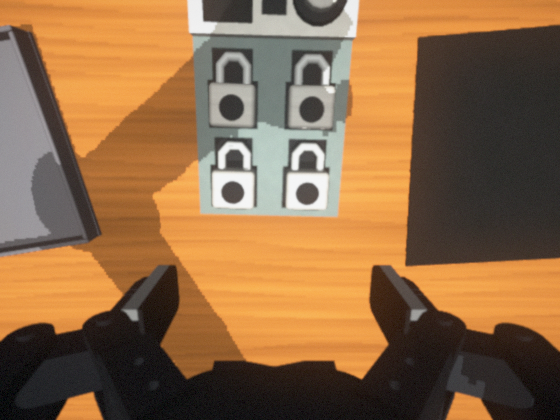

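All four locks are seated (tops about 40 mm, each within 1.2 mm of its pocket). Now I'll press the button.

```bash
cat >> h.py <<'E'
TR=np.array([.4977,.3060]); TY=.168
SLOT=[TR+rot(TY)@np.array(v) for v in((.032,.0415),(.032,-.0415),(-.050,.0415),(-.050,-.0415))]
E
python3 - <<'E'
from h import *
b=np.array([.6418,-.0598]); grab(40)
goto([*b,.15],Rz(YD,FLIP)); movel([*b,.075],.2); wait(.2); f0=sense()['force'][2]
print(movel([*b,.044],.015,max_force=12)); wait(.3); st=sense(); print(st['tool_pos'],st['force'][2]-f0)
movel([*b,.15],.1); gripper_open()
s,C=look((.50,-.02),.22)
for l in locks(s,C,.018): print(l['c'].round(4),l['yaw'].round(3),l['top'].round(4),l['szl'],min(np.linalg.norm(l['c']-P) for P in POCK).round(4))
for o in outline_of('start',s)[:1]: print(o['p'],o['at'],np.nanmedian(C[o['mask']],0))
for p in SLOT: print(p,[None if (q:=inverse_kinematics([*p,z],Rz(TY,FLIP))) is None else q.round(2) for z in(.02,.17)])
print(sense()['time_s'])
E
```

```text
True
[ 0.6417922  -0.05980331  0.0521924 ] 4.502470733385401
[ 0.469  -0.0544] -0.027 0.0399 [68.5 43.9] 0.0005
[ 0.551  -0.0569] -0.026 0.0398 [66.9 44.8] 0.0009
[0.5529 0.0194] -0.047 0.0398 [67.3 43.7] 0.0006
[ 0.5462 -0.0207] 0.009 0.0354 [191.6 150.2] 0.0357
[0.4704 0.0211] -0.036 0.0399 [69.  43.1] 0.0012
0.82 [318.4, 6.2] [ 0.63110915 -0.05948752  0.05647659]
[0.52231023 0.35226648] [array([-1.11,  1.03,  0.91,  1.68, -0.99,  0.95, -1.21]), array([-1.17,  0.88,  1.08,  1.58, -0.82,  1.19, -1.33])]
[0.53618873 0.27043502] [array([-0.99,  1.  ,  0.88,  1.77, -0.99,  0.89, -1.04]), array([-1.08,  0.84,  1.08,  1.67, -0.8 ,  1.14, -1.18])]
[0.44146469 0.33855519] [array([-1.21,  0.96,  0.89,  1.9 , -1.04,  0.83, -1.14]), array([-1.31,  0.79,  1.11,  1.8 , -0.8 ,  1.09, -1.32])]
[0.45534319 0.25672373] [array([-1.07,  0.92,  0.86,  2.  , -1.06,  0.76, -0.95]), array([-1.21,  0.74,  1.12,  1.89, -0.79,  1.04, -1.15])]
60.5917
```

The force dropped back to 4.5 N after the stop, so the button may not have reached the bottom. I'll press again, deeper.

Run:
```python
from h import *
b=np.array([.6418,-.0598]); grab(40)
goto([*b,.12],Rz(YD,FLIP)); movel([*b,.064],.2); wait(.2); f0=sense()['force'][2]
z=.056
while z>.046:
    movel([*b,z],.02,max_force=30); wait(.15); st=sense(); f=st['force'][2]-f0; print(round(st['tool_pos'][2],4),round(f,1))
    if f>12: break
    z-=.001
wait(.4); movel([*b,.12],.1); wait(.3); gripper_open(); print(sense()['time_s'])
```

```text
0.0563 2.2
0.0552 2.4
0.0542 3.2
0.0532 3.9
0.0522 4.4
0.0521 8.8
0.052 13.1
68.25
```

Below 0.0521 m the force rises steeply, so the button is definitely fully down. Now the transfers to the tray.

```bash
cat > tray.py <<'E'
from h import *
import sys
s,C=look((.50,-.02),.22)
L=[l for l in locks(s,C,.018) if 62<l['szl'][0]<75 and .034<l['top']<.046]
print(len(L))
for k,P in enumerate(POCK):
    m=[l for l in L if np.linalg.norm(l['c']-P)<.03]
    if not m: print(k,'missing'); continue
    l=m[0]; l['yaw']=YD; l['c']=P
    if pick(l,.0275)<.3: print('lost'); break
    if not place(SLOT[k],TY,.0225,.0265): print('high'); break
s,C=look((.50,.30),.30); save(s,'t.png')
for l in locks(s,C,.005): 
    print(l['c'].round(4),(rot(-TY)@(l['c']-TR)).round(3),l['top'].round(4),l['szl'])
print(sense()['time_s'])
E
python3 tray.py
```

```text
4
grip 0.487 0.49 82.0
placed (0, 0) 0.0223 False grip 0.492
grip 0.485 0.486 82.0
placed (0, 0) 0.0223 False grip 0.489
grip 0.489 0.487 81.6
placed (0, 0) 0.0223 False grip 0.484
grip 0.491 0.492 81.8
placed (0, 0) 0.0223 False grip 0.491
[0.522  0.3515] [0.032 0.041] 0.0327 [67.9 43.9]
[0.4547 0.2565] [-0.051 -0.042] 0.033 [69.8 43.9]
[0.4404 0.3381] [-0.051  0.041] 0.033 [67.2 43.8]
[0.536  0.2703] [ 0.032 -0.042] 0.0327 [67.8 43.8]
101.2833
```

View pics/t.png

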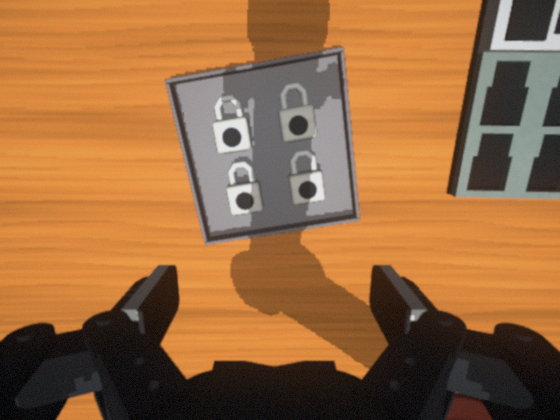

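All four locks lie flat in the tray, at pixels (231,135), (298,123), (244,200) and (307,188), with their tops at 33 mm, and the arm is clear.

```bash
python3 -c "
from h import *
wait(.5); print(close_job())"
```

```text
the job is handed in; nothing more can be done
None
```

The job is handed in: the touch pad was pressed at about 5 N with the dock empty, all four padlocks were seated and the button pressed fully down and released, and all four now lie flat in the order tray; no verdict came back.

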